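# Sort the odds and ends on the kitchen worktop into their trays

## Robot

A 6-joint arm with a two-finger parallel gripper is mounted at the origin on a cart in front of the work surface, level with it; the furniture and walls round the work are solid. World frame = base frame: x ahead of the robot, y to its left, z up, the work surface at z = 0. Lengths are in m, angles in rad, forces in N, time in s.
With the tool pointing down it reaches from about 0.325 to 0.775 m from the base axis. Payload 5.5 kg.
Tool frame: the origin (TCP) lies between the finger pads; the fingertips stand 8 mm ahead of it and the grasp point (between the pads) lies 11 mm behind it (tcp_to_tips is the distance from the TCP to the fingertips, in m); z points along the fingers, y is the direction in which the jaws open and shut (so a half turn about z gives the same grasp; the last joint's range is limited). The gripper opens to 88 mm and grips with 3 to 60 N. Pads are 20 mm wide; open, the fingers measure 115 mm over their backs; the gripper's body (75 mm by 178 mm) begins 61 mm behind the grasp point.
Start: joints at [1.12, 0.091, 1.231, -0, 1.82, -0.057], TCP at [0.23, 0.554, 0.231] pointing down, gripper open.
Joint ranges: [-2.87, 2.87], [-0.86, 2.18], [0.17, 2.46], [-1.51, 4.65], [0.06, 2.69], [-2.65, 2.65]. Speed limits (rad/s): [2.57, 2.57, 3.01, 3.14, 3.14, 3.14].

## Interface

Orientations are given as a unit quaternion [w, x, y, z].
In Python, from bench import * gives the robot as it stands. Calls block until the motion is done:
- move_to(position, orientation): joint-space move of the TCP to a pose.
- move_l(position, speed=0.15, orientation=None): straight line of the TCP; orientation=None keeps the orientation; speed is the mean speed in m/s.
- movej(angles): joint-space move.
- gripper_open() and close(): open the fingers fully, or close them until they stop; the grip force is fixed at half the most.
- hold(seconds).
- inverse_kinematics(position, orientation): joint angles nearest the present ones, or None.
- state(): the state.
- get_image(name): name is "scene" or "side" or "wrist"; returns a dict with "frame" (384x512x3 uint8, blue, green, red), "depth" (384x512 float32, m along the optical axis (not along the pixel's ray), 0 where there is no reading), "camera_matrix" (3x3 intrinsics, pixels), "view" (4x4, takes a point from world to camera coordinates). Camera axes: x right, y up, looking along -z (the intrinsics and any distortion apply to the point x, -y, -z); pixel columns grow to the right and rows downward; lengths in m; the calibration is good to about 2 mm. A picture is of the moment at which its call begins.
A pose or a line that the arm cannot do raises IKError and nothing moves.
- job_done(): hands the job in, once; it reports no verdict.
The state is a dict: "time": time; "joint_pos": joint angles; "dq": joint speeds; "joint_torque": joint torques, N m; "ee_pos": TCP position; "ee_rot": TCP orientation; "ft_force": force on the tool from outside, world axes, zero at the start; "moment": the same for the moment, N m; "finger_gap": finger opening in m.
Only numpy, scipy, OpenCV 4.12 (cv2) and the standard library are available. Lean on these libraries where they do the work, as an engineer would, in place of code of your own. Each camera call takes 0.05 s, during which the arm holds its last target. There are 200 camera calls.

## Task

Tidy the worktop: stand the salt shaker and the two spice jars from the front of the worktop upright in the wooden seasoning box, one in each bay, lay the teaspoon flat in the grey cutlery tray, and put the sink plug, knob up, in the square blue sink tidy. Leave the jam jar and the tin standing where they are.

Things in the scene. Friction and masses are not known exactly. Their poses are not given: they have to be found in the camera images.
- salt: Salt shaker, clear ribbed body with grey salt and a domed light-grey top; round, 44 mm across up to 66 mm high, then narrowing to 34 mm; 90 mm tall, about 100 g. It stands upright near the front of the worktop (a similar one far back beside the kettle belongs to the room: leave it). Origin: centre of its underside, z up.
- spice_red: Round spice jar with a dark cap whose top is red and blue, a blue and red label and reddish contents; 41 mm in diameter, 105 mm tall with straight sides, about 110 g. It stands upright near the front of the worktop (a similar one far back beside the kettle belongs to the room: leave it). Origin: centre of its underside, z up.
- spice_green: Round spice jar with an all-black cap, a black label and pale green contents; 41 mm in diameter, 105 mm tall with straight sides, about 110 g. It stands upright near the front of the worktop (a similar one far back beside the kettle belongs to the room: leave it). Origin: centre of its underside, z up.
- spoon: Metal teaspoon lying flat, 130 mm long (along its own x, the bowl towards +x), 26 mm wide at the bowl, about 20 g. Its handle arches: at the middle of the length it is 8 mm wide and lies 4.5 to 10 mm above the surface; pinch it there across its width. Origin: midway along its length, at its underside; z up.
- plug: Round black rubber sink plug, 44 mm across and 11 mm high, with a knob on top, 10 mm across and 5 mm high (from 11 to 16 mm above its underside), about 40 g. It lies knob up. Origin: centre of its underside, z up.
- seasoning_box: Open box of light wood, fixed, 188 mm long (own x) by 70 mm wide (own y), with three nearly square bays in a row along its length. Outer walls 30 mm high and 5 mm thick, two dividers 4 mm thick up to 28 mm; floor 5 mm thick. Each bay is 56 mm (along x) by 60 mm inside; bay centres at own x = -0.060, 0 and +0.060 m, y = 0. Any jar may go in any bay. Origin: centre of its underside, z up.
- cutlery_tray: Long grey plastic tray, one single trough, fixed, 172 mm long (own x) by 78 mm wide (own y), rim 22 mm high, walls 4 mm and floor 4 mm thick, inside 164 x 70 mm. Origin: centre of its underside, z up.
- sink_tidy: Square blue plastic dish with flat white ribs on its floor, fixed, 104 x 104 mm, rim 12 mm high, walls 4 mm and floor 4 mm thick, inside 96 x 96 mm. Origin: centre of its underside, z up.
- jam: Bystander, loose: jam jar with a red lid, 69 mm across, 86 mm tall. Origin: centre of its underside, z up. To be left where it stands.
- tin: Bystander, loose: low food tin with a green label and bare metal top, 75 mm in diameter, 58 mm tall. Origin: centre of its underside, z up. To be left where it stands. (To the left of the work a dish rack with plates stands up to about 0.27 m high; the microwave behind the work is 0.27 m high.)

How it is judged:
By the outcome, as a careful person would: the job done as asked, in the order asked, and still so for the second after the job is handed in, with the robot touching nothing.
It also fails if it takes over 144 s, if anything falls off the work surface, if the arm or the gripper's body presses on something with over 40 N, if the wrist force passes 120 N, or if a joint passes its speed limit or range.

## Working session

There is one attempt and no reset: what is moved stays moved. The work goes in short steps, each a Python script; the robot and the scene stay as the last script left them, time stands still between calls to the robot, and variables do not carry over. Pictures are saved under pics/ and viewed, about 12 in all and at most 16, crops included, and the job is handed in when it is done.

```bash
ls; mkdir -p pics
python3 - <<'E'
from bench import *
import cv2,numpy as np,pickle
for n in ("scene","side","wrist"):
    d=get_image(n); cv2.imwrite(f"pics/{n}0.png",d["frame"]); pickle.dump(d,open(f"pics/{n}0.pkl","wb"))
    V=np.array(d["view"]); print(n,np.array(d["camera_matrix"]).round(1).tolist(),(-V[:3,:3].T@V[:3,3]).round(3),(-V[2,:3]).round(3),[k for k in d if k not in("frame","depth")])
s=state();print(s["time"],s["ee_pos"],s["ee_rot"],s["finger_gap"])
a=cv2.imread("pics/scene0.png");b=cv2.imread("pics/side0.png")
E
```

```text
pics
scene [[468.3, 0.0, 255.5], [0.0, 468.3, 194.1], [0.0, 0.0, 1.0]] [-0.124 -1.123  0.846] [ 0.493  0.677 -0.546] ['camera_matrix', 'view']
side [[466.6, 0.0, 257.2], [0.0, 466.6, 191.1], [0.0, 0.0, 1.0]] [0.524 0.878 0.962] [ 0.041 -0.738 -0.674] ['camera_matrix', 'view']
wrist [[294.8, 0.0, 251.6], [0.0, 294.8, 192.2], [0.0, 0.0, 1.0]] [0.152 0.587 0.384] [ 0.279 -0.116 -0.953] ['camera_matrix', 'view']
0.15 [0.23013686 0.55388167 0.22977891] [-1.86461075e-04  1.95640749e-01  9.80675357e-01 -7.12335535e-04] 0.08775484504405864
```

View pics/scene0.png

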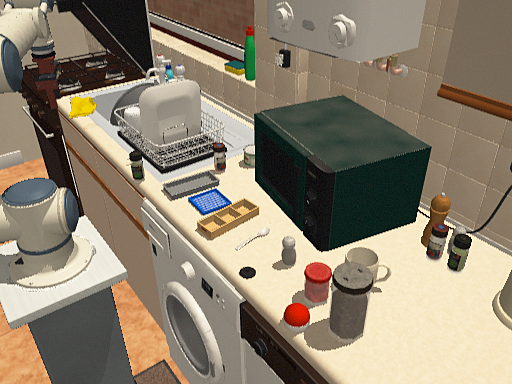

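View pics/side0.png

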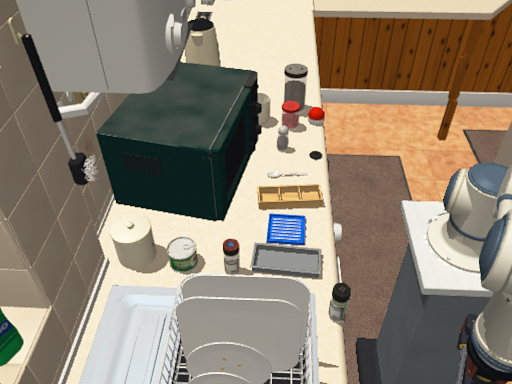

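The scene view shows the salt at about (288,250), plug (247,272), spoon (253,238), box (228,218), tidy (210,201), tray (190,185), green jar (137,165), red jar (219,155), tin (250,155) and jam (317,282). The side view shows the same items: salt (283,138), plug (315,155), spoon (288,174), box (290,196), tidy (287,229), tray (286,260), red (231,255), green (340,300), tin (182,253).

```bash
cat > geo.py <<'E'
import numpy as np,cv2
def rays(d,uv):
    K=np.array(d["camera_matrix"]);V=np.array(d["view"]);R=V[:3,:3]
    uv=np.atleast_2d(np.asarray(uv,float))
    c=np.c_[(uv[:,0]-K[0,2])/K[0,0],-(uv[:,1]-K[1,2])/K[1,1],-np.ones(len(uv))]
    return -R.T@V[:3,3], c@R
def plane(d,uv,z):
    o,r=rays(d,uv); return o+r*((z-o[2])/r[:,2])[:,None]
def cloud(d):
    h,w=d["depth"].shape; u,v=np.meshgrid(np.arange(w),np.arange(h))
    o,r=rays(d,np.c_[u.ravel(),v.ravel()]); return (o+r*d["depth"].reshape(-1,1)).reshape(h,w,3)
def proj(d,P):
    K=np.array(d["camera_matrix"]);V=np.array(d["view"]);c=np.atleast_2d(P)@V[:3,:3].T+V[:3,3]
    return np.c_[K[0,0]*c[:,0]/-c[:,2]+K[0,2],-K[1,1]*c[:,1]/-c[:,2]+K[1,2]]
E
python3 - <<'E'
import pickle;from geo import *
px=dict(scene=dict(salt=(288,250),plug=(247,272),spoon=(253,238),box=(228,218),tidy=(210,201),tray=(190,185),green=(137,165),red=(219,155),tin=(250,155),jam=(317,282)),
 side=dict(salt=(283,138),plug=(315,155),spoon=(288,174),box=(290,196),tidy=(287,229),tray=(286,260),red=(231,255),green=(340,300),tin=(182,253),jam=(290,118)))
for n in px:
    d=pickle.load(open(f"pics/{n}0.pkl","rb"));P=cloud(d)
    for k,(u,v) in px[n].items(): print(n,k,P[v,u].round(3))
    # views: crops
    f=d["frame"]; 
    c=f[140:300,110:350] if n=="scene" else f[90:330,150:370]
    cv2.imwrite(f"pics/{n}c.png",cv2.resize(c,None,fx=3.3 if n=="scene" else 2.4,fy=3.3 if n=="scene" else 2.4,interpolation=cv2.INTER_CUBIC))
    m=(P[...,2]>.004)&(P[...,2]<.13)&(abs(P[...,1])<.8)&(P[...,0]>.25)&(P[...,0]<.8)&(d["depth"]>0)
    nn,L,st,ce=cv2.connectedComponentsWithStats(m.astype(np.uint8))
    for i in range(1,nn):
        if st[i,4]>25:
            q=P[L==i]; print(n,ce[i].round(0),st[i,4],q.min(0).round(3),q.max(0).round(3))
E
```

```text
scene salt [ 0.496 -0.413  0.061]
scene plug [ 0.395 -0.369  0.008]
scene spoon [ 0.492 -0.263  0.007]
scene box [ 0.49  -0.137  0.006]
scene tidy [ 0.496 -0.023  0.005]
scene tray [0.495 0.105 0.002]
scene green [0.37  0.235 0.065]
scene red [0.621 0.112 0.074]
scene tin [0.734 0.085 0.049]
scene jam [ 0.463 -0.558  0.078]
scene [166. 139.] 4340 [0.351 0.102 0.004] [0.738 0.8   0.13 ]
scene [317. 211.] 4561 [ 0.578 -0.48   0.004] [0.8   0.141 0.13 ]
scene [190. 184.] 554 [0.403 0.044 0.004] [0.585 0.148 0.024]
scene [224. 215.] 1316 [ 0.388 -0.193  0.004] [0.58  0.033 0.032]
scene [250. 239.] 54 [ 0.437 -0.273  0.004] [ 0.524 -0.25   0.013]
scene [288. 251.] 403 [ 0.487 -0.424  0.005] [ 0.523 -0.386  0.091]
scene [368. 261.] 777 [ 0.56  -0.629  0.007] [ 0.646 -0.529  0.096]
scene [317. 283.] 1013 [ 0.451 -0.571  0.004] [ 0.515 -0.506  0.088]
scene [247. 272.] 125 [ 0.375 -0.387  0.004] [ 0.415 -0.346  0.016]
scene [347. 318.] 1560 [ 0.426 -0.695  0.004] [ 0.51 -0.56  0.13]
scene [296. 317.] 642 [ 0.358 -0.604  0.004] [ 0.416 -0.545  0.056]
side salt [ 0.508 -0.377  0.056]
side plug 
[... 405 characters left out ...]
3 ]
side [316. 116.] 241 [ 0.36  -0.593  0.004] [ 0.418 -0.531  0.056]
side [316. 154.] 65 [ 0.377 -0.379  0.004] [ 0.416 -0.335  0.016]
side [282. 173.] 36 [ 0.47  -0.265  0.004] [ 0.549 -0.241  0.011]
side [290. 196.] 1076 [ 0.389 -0.187  0.004] [ 0.58  -0.095  0.032]
side [285. 229.] 288 [ 0.44  -0.072  0.004] [0.546 0.037 0.016]
side [182. 254.] 881 [0.724 0.071 0.004] [0.799 0.148 0.062]
side [232. 257.] 561 [0.593 0.112 0.005] [0.651 0.231 0.113]
side [286. 259.] 912 [0.402 0.047 0.004] [0.584 0.147 0.025]
side [240. 356.] 5111 [0.429 0.206 0.004] [0.771 0.489 0.13 ]
side [301. 282.] 41 [0.445 0.228 0.109] [0.492 0.262 0.115]
side [339. 302.] 663 [0.352 0.233 0.004] [0.393 0.276 0.109]
```

Run:
```python
import pickle;from geo import *
D={n:pickle.load(open(f"pics/{n}0.pkl","rb")) for n in("scene","side")}
Q=np.concatenate([cloud(d)[d["depth"]>0] for d in D.values()])
xs=np.arange(.3,.84,.02);ys=np.arange(.44,-.46,-.02)
H=np.zeros((len(ys),len(xs)))
for p in Q:
    i=int(round((.44-p[1])/.02));j=int(round((p[0]-.3)/.02))
    if 0<=i<len(ys) and 0<=j<len(xs): H[i,j]=max(H[i,j],p[2])
print("      "+" ".join(f"{x*100:2.0f}" for x in xs))
for y,r in zip(ys,H): print(f"{y:5.2f} "+" ".join(f"{h*100:2.0f}" for h in r))
# trays: rim points
def cyl(n,lo,hi,c,r):
    P=cloud(D[n]);m=(np.hypot(P[...,0]-c[0],P[...,1]-c[1])<r)&(P[...,2]>lo)&(P[...,2]<hi);q=P[m];return q.mean(0).round(4),q.min(0).round(4),q.max(0).round(4),len(q)
for n in D:
    print(n,"salttop",cyl(n,.075,.1,(.505,-.40),.05));print(n,"redtop",cyl(n,.102,.12,(.625,.13),.05));print(n,"greentop",cyl(n,.102,.12,(.372,.254),.04))
    for nm,c,z in(("box",(.485,-.14),(.026,.04)),("tray",(.493,.097),(.018,.03)),("tidy",(.493,-.018),(.009,.018))):
        P=cloud(D[n]);q=P[(abs(P[...,0]-c[0])<.12)&(abs(P[...,1]-c[1])<(.06 if nm!="box" else .06))&(P[...,2]>z[0])&(P[...,2]<z[1])]
        print(n,nm,cv2.minAreaRect((q[:,:2]*1000).astype(np.float32)),len(q))
```

```text
30 32 34 36 38 40 42 44 46 48 50 52 54 56 58 60 62 64 66 68 70 72 74 76 78 80 82
 0.44  0  0  0  0  0  0  0 11  9  3  0 14 17 18 19 19 19 19 18 16  3 11 12  0  0  0  0
 0.42  0  0  0  0  0  0  0 11 11  7  5  4  0  0  0  0  0  0  0  0  7 11 11  0  0  0  0
 0.40  0  0  0  0  0  0  0 11 22 25 26 26 26 26 26 26 26 26 26 26 24 12 11  0  0  0  0
 0.38  0  0  0  0  0  0  1 11 11 25 26 26 26 26 26 26 26 25 26 25  4 11 11  0  0  0  0
 0.36  0  0  0  0  0  0  0 11 25 27 27 27 27 27 27 27 27 27 27 26 24 11 11  0  0  0  0
 0.34  0  0  0  0  0  0  0 11 25 27 27 27 27 27 27 27 27 27 27 26 23 11 11  0  0  0  0
 0.32  0  0  0  0  0  0  1 11  9  2  3  3  3  2  3  3  2  3  2  2  2 11 11  0  0  0  0
 0.30  0  0  0  0  0  0  1 11  8  2  2  2  3  3  2  3  3  2  2  2  2 11 11  0  0  0  0
 0.28  0  0  0 11 11  0  0 11 11  3  2  3  2  3  3  3  3  3  2  3  3 11 11  0  0  0  0
 0.26  0  0  0 11 11 10  1 11 11  3  2  2  2  3  2  3  2  3  2  2  0 12 11  0  0  0  0
 0.24  0  0  0 11 11 10  0 11 11 11 11 11 11 11 10 11 11 11 11 12 11 11  0  0  0  1  1
 0.22  0  0  0 10 10  0  0  1 11 12 11 11 11 11 11 11 11 11 11
[... 3617 characters left out ...]
top (array([ 0.5085, -0.3887,  0.0822]), array([ 0.4925, -0.4056,  0.0753]), array([ 0.5223, -0.3765,  0.0932]), 62)
side redtop (array([0.6305, 0.1339, 0.1042]), array([0.6126, 0.1154, 0.102 ]), array([0.6496, 0.1532, 0.1077]), 131)
side greentop (array([0.3724, 0.2536, 0.1043]), array([0.3539, 0.2338, 0.102 ]), array([0.392 , 0.273 , 0.1087]), 186)
side box ((485.12921142578125, -140.44009399414062), (187.18373107910156, 76.05655670166016), 6.02842378616333) 237
side tray ((507.02996826171875, 98.87259674072266), (90.85558319091797, 208.5030059814453), 88.27495574951172) 403
side tidy ((493.458251953125, -16.442646026611328), (107.77561950683594, 103.43363189697266), 87.32197570800781) 128
```

View pics/scenec.png

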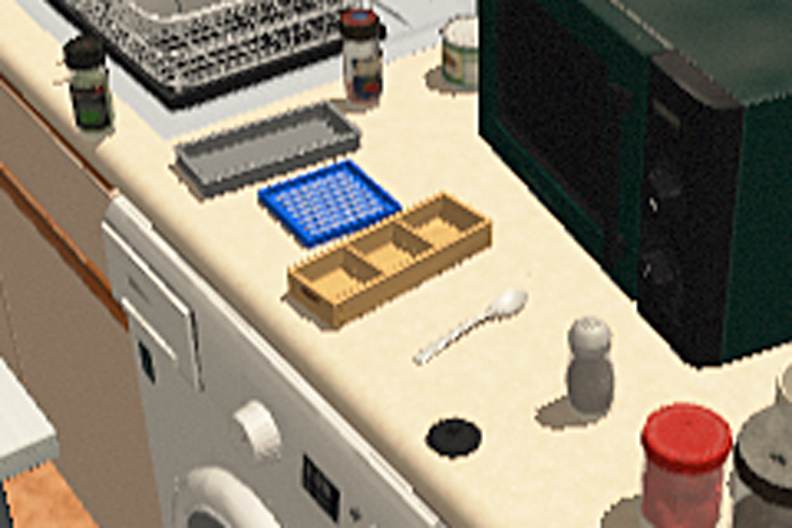

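Enlarged scene view confirms the layout: spoon bowl points right/back (+x), box yawed a few degrees, plug knob up. The two views differ by about 7 mm in y, each biased towards its own camera, so I'll use their means and refine with the wrist camera. First I raise the arm clear of the plates and look from above.

```bash
cat > rob.py <<'E'
from bench import *
from geo import *
import pickle
from scipy.spatial.transform import Rotation as Rn
def q(deg):  # tool down; jaw axis = world y turned by deg; camera on the robot's side
    a=np.radians(deg);c,s=np.cos(a),np.sin(a)
    x,y,z,w=Rn.from_matrix(np.array([[-c,-s,0],[-s,c,0],[0,0,-1]]).T.T if 0 else np.c_[[-c,-s,0],[-s,c,0],[0,0,-1]]).as_quat()
    return [w,x,y,z]
def snap(name,fn):
    d=get_image(name);cv2.imwrite(f"pics/{fn}.png",d["frame"]);pickle.dump(d,open(f"pics/{fn}.pkl","wb"));return d
def rep(t=""):
    s=state();print(t,"t=%.1f"%s["time"],"p",np.round(s["ee_pos"],4),"F",np.round(s["ft_force"],1),"gap %.4f"%s["finger_gap"],"j6 %.2f"%s["joint_pos"][5])
E
sed -i 's/np.array(\[\[-c.*if 0 else //; s/).as_quat/).as_quat/' rob.py
python3 - <<'E'
from rob import *
p=state()["ee_pos"]
move_l([p[0],p[1],.42],.25);rep()
move_to([.40,-.26,.34],q(6));rep()
hold(.2)
snap("wrist","w1")
E
```

```text
t=1.1 p [0.2302 0.554  0.4187] F [-0.6 -0.1 -1.1] gap 0.0880 j6 -0.06
 t=4.0 p [ 0.4003 -0.2596  0.3401] F [-0.3  0.3 -0.4] gap 0.0876 j6 -2.32
```

View pics/w1.png

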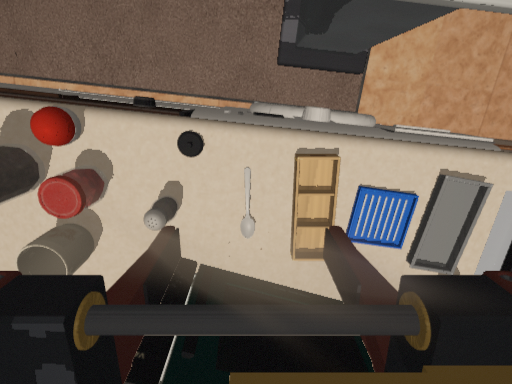

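The wrist view shows the plug at (190,144), salt top about (153,217), spoon from (247,168) to (248,230), box (316,205), tidy (382,216) and tray (449,221). Now measuring from these pixels.

```bash
cat > meas.py <<'E'
from geo import *
import pickle,sys
def comp(m,seed=None,roi=None):
    if roi is not None:
        k=np.zeros_like(m);x0,y0,x1,y1=roi;k[y0:y1,x0:x1]=1;m=m&k
    n,L,st,ce=cv2.connectedComponentsWithStats(m.astype(np.uint8));i=1+st[1:,4].argmax();return L==i
def pts(m): v,u=np.nonzero(m);return np.c_[u,v]
def blobrect(d,m,z):
    c,_=cv2.findContours(m.astype(np.uint8),cv2.RETR_EXTERNAL,cv2.CHAIN_APPROX_NONE);c=max(c,key=cv2.contourArea)[:,0]
    w=plane(d,c,z)[:,:2]*1000;r=cv2.minAreaRect(w.astype(np.float32));return np.round(r[0],1),np.round(r[1],1),round(r[2],1)
E
python3 - <<'E'
from meas import *
d=pickle.load(open("pics/w1.pkl","rb"));f=d["frame"].astype(int);hsv=cv2.cvtColor(d["frame"],cv2.COLOR_BGR2HSV);P=cloud(d)
print("floor z",P[120,240],P[240,280],P[160,120])
m=comp((f.max(2)<75),roi=(165,120,215,170));print("plug",blobrect(d,m,.0055))
b=comp((hsv[...,0]>100)&(hsv[...,0]<125)&(hsv[...,1]>150),roi=(335,170,430,265));print("tidy",blobrect(d,b,.012))
w=comp(((hsv[...,0]>8)&(hsv[...,0]<28)&(hsv[...,1]>85)),roi=(285,140,345,270));print("box",blobrect(d,w,.030))
g=comp((hsv[...,1]<45)&(f.max(2)<170),roi=(400,160,500,285));print("tray",blobrect(d,g,.022))
for nm,lo,hi,x0,y0,r in(("salt",.082,.1,.505,-.397,.04),("box",.027,.034,.485,-.144,.11),("tray",.0195,.026,.493,.097,.10),("tidy",.010,.016,.493,-.02,.08),("spoon",.003,.02,.492,-.263,.09),("plug",.004,.02,.395,-.365,.04)):
    k=(np.hypot(P[...,0]-x0,P[...,1]-y0)<r)&(P[...,2]>lo)&(P[...,2]<hi)&(d["depth"]>0);qq=P[k]
    if nm=="spoon":qq=qq[abs(qq[:,1]+.263)<.04]
    if len(qq): print(nm,len(qq),qq.mean(0).round(4),cv2.minAreaRect((qq[:,:2]*1000).astype(np.float32)))
s=(f.min(2)>0)&(hsv[...,1]<40);s=comp(s,roi=(225,155,265,245));print("spoon",s.sum(),blobrect(d,s,.006))
k=pts(s);w=plane(d,k,.006);print("ends",w[w[:,0].argmin()],w[w[:,0].argmax()])
# check across views: project into scene & side
for n in("scene","side"):
    D=pickle.load(open(f"pics/{n}0.pkl","rb"));print(n,proj(D,[[.396,-.361,.016],[.505,-.397,.09],[.485,-.144,.005]]).round(0).tolist())
cv2.imwrite("pics/w1c.png",cv2.resize(d["frame"][100:285,130:500],None,fx=2.1,fy=2.1,interpolation=cv2.INTER_CUBIC))
E
```

```text
floor z [ 0.35647975 -0.28475638 -0.07237355] [ 0.55858394 -0.18894999  0.00171822] [ 0.43872372 -0.47952506 -0.00057863]
plug (array([ 396.7, -361.2]), array([40.7, 41. ]), 49.7)
tidy (array([492.3, -19.7]), array([106.5, 103.5]), 87.3)
box (array([ 483.4, -144.2]), array([190.8,  73. ]), 6.2)
tray (array([501.7, 122.2]), array([209.8, 181.6]), 5.9)
salt 287 [ 0.5054 -0.3954  0.0869] ((507.0869140625, -395.7091979980469), (29.94147300720215, 27.719877243041992), 38.12757873535156)
box 888 [ 0.4724 -0.1482  0.0299] ((485.6640625, -142.31312561035156), (186.51617431640625, 70.41017150878906), 5.886348247528076)
tray 1219 [0.4888 0.1006 0.0227] ((494.1438903808594, 98.70832824707031), (85.91276550292969, 178.2236785888672), 85.65220642089844)
tidy 547 [ 0.4913 -0.0123  0.0125] ((494.93316650390625, -5.323738098144531), (130.14552307128906, 104.1438980102539), 87.49964904785156)
spoon 433 [ 0.5011 -0.2562  0.0067] ((497.09161376953125, -256.34808349609375), (59.31157684326172, 133.4532470703125), 84.30502319335938)
plug 536 [ 0.3976 -0.3612  0.0084] ((398.3707275390625, -361.9084777832031), (41.992225646972656, 42.59315872192383), 49.60306167602539)
spoon 477 (array([ 492.8, -257.1]), array([132.6,  25.3]), 6.2)
ends [ 0.42678294 -0.26346917  0.006     ] [ 0.55892994 -0.25202232  0.006     ]
scene [[245.0, 268.0], [287.0, 237.0], [228.0, 220.0]]
side [[316.0, 152.0], [284.0, 126.0], [289.0, 198.0]]
```

```bash
cat >> rob.py <<'E'
BOX=np.array([.4845,-.1435]);BY=6.0
def bay(k): a=np.radians(BY);return BOX+k*.060*np.array([np.cos(a),np.sin(a)])
def pick(xy,z,deg,zh=.22):
    move_to([*xy,zh],q(deg));rep("hover");move_l([*xy,z],.15);rep("down");close();rep("closed");move_l([*xy,zh],.2);rep("lift")
def place(xy,z,deg,zh=.22):
    move_to([*xy,zh],q(deg));hold(.2);rep("over");move_l([*xy,z+.02],.15);move_l([*xy,z],.04);rep("set");gripper_open();rep("open");move_l([*xy,zh],.2)
E
python3 - <<'E'
from rob import *
pick([.506,-.396],.037,6)
place(bay(1),.043,BY)
E
```

```text
hover t=5.1 p [ 0.506  -0.3957  0.2213] F [ 0.5  1.  -0.1] gap 0.0878 j6 -2.39
down t=6.5 p [ 0.5066 -0.3965  0.0385] F [ 0.3 -0.3  0.6] gap 0.0880 j6 -2.39
closed t=7.3 p [ 0.506  -0.3962  0.037 ] F [ 0.1 -0.2  0.5] gap 0.0407 j6 -2.39
lift t=8.3 p [ 0.5056 -0.3957  0.2182] F [-0.6 -0.5 -1.3] gap 0.0408 j6 -2.39
over t=9.6 p [ 0.5441 -0.1386  0.2197] F [-1.1  0.7 -1.3] gap 0.0403 j6 -1.98
set t=11.4 p [ 0.544  -0.1372  0.0428] F [-0.4  0.7 -0.7] gap 0.0404 j6 -1.98
open t=12.3 p [ 0.5442 -0.1372  0.043 ] F [ 0.6 -0.2  0.4] gap 0.0878 j6 -1.98
```

Run:
```python
from rob import *
move_to([.50,-.02,.33],q(6));hold(.2)
d=snap("wrist","w2");P=cloud(d)
for nm,lo,hi,x0,y0,r in(("salt",.085,.11,.545,-.137,.04),("red",.098,.12,.63,.1305,.05),("tray",.0185,.0255,.493,.097,.10)):
    k=(np.hypot(P[...,0]-x0,P[...,1]-y0)<r)&(P[...,2]>lo)&(P[...,2]<hi)&(d["depth"]>0)
    if nm=="tray":k&=(P[...,0]<.59)
    qq=P[k]
    if len(qq): print(nm,len(qq),qq.mean(0).round(4),qq[:,2].max(),cv2.minAreaRect((qq[:,:2]*1000).astype(np.float32)))
```

```text
salt 393 [ 0.5438 -0.1342  0.0913] 0.09530004761667082 ((545.53369140625, -135.29359436035156), (31.31051254272461, 30.336437225341797), 4.346023082733154)
tray 1463 [0.4875 0.0999 0.0224] 0.02533711322934018 ((493.89093017578125, 98.6968994140625), (84.27415466308594, 177.9707489013672), 85.40300750732422)
```

View pics/w2.png

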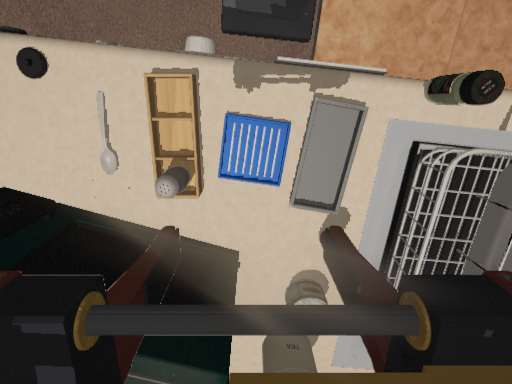

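The salt stands in the far bay at about (172,183), top at 95 mm as it should be. The tray corners are near (316,95), (366,104), (338,213) and (290,205). Green's top is at (485,87). Next is the red jar.

Run:
```python
from rob import *
d=pickle.load(open("pics/w2.pkl","rb"));c=plane(d,[(316,95),(366,104),(338,213),(290,205)],.022)
print("tray",c.mean(0).round(4),np.degrees(np.arctan2(*(c[3]-c[0])[1::-1])),np.degrees(np.arctan2(*(c[2]-c[1])[1::-1])),np.linalg.norm(c[3]-c[0]),np.linalg.norm(c[1]-c[0]))
P=cloud(d);k=(np.hypot(P[...,0]-.3725,P[...,1]-.2505)<.05)&(P[...,2]>.1)&(d["depth"]>0);print("green",P[k].mean(0),P[k].min(0),P[k].max(0))
pick([.630,.1305],.069,6,.25)
place(bay(0),.075,BY,.25)
rep()
```

```text
tray [0.4906 0.0989 0.022 ] -4.526275186617596 -2.7761146351473616 0.17629964727524294 0.0768193671041101
green [0.3732429  0.25103591 0.10570587] [0.35369054 0.23220871 0.10003006] [0.39306262 0.27351616 0.10856779]
hover t=15.1 p [0.6299 0.1296 0.251 ] F [-1.  -1.2  0. ] gap 0.0880 j6 -1.52
down t=16.5 p [0.6307 0.1306 0.0705] F [0.  0.2 0.4] gap 0.0876 j6 -1.52
closed t=17.3 p [0.63   0.1305 0.0689] F [ 0.4  0.5 -0.8] gap 0.0402 j6 -1.52
lift t=18.3 p [0.6297 0.1304 0.2483] F [ 1.  0. -1.] gap 0.0406 j6 -1.52
over t=19.7 p [ 0.4851 -0.1427  0.2498] F [-0.5 -0.1 -0.7] gap 0.0406 j6 -2.03
set t=21.6 p [ 0.4844 -0.1435  0.0748] F [ 0.2  0.1 -1.1] gap 0.0404 j6 -2.03
open t=22.4 p [ 0.4845 -0.1435  0.075 ] F [-0.4 -0.9 -0.1] gap 0.0876 j6 -2.03
 t=23.5 p [ 0.4842 -0.1434  0.2485] F [-0.7 -0.3  0.1] gap 0.0881 j6 -2.03
```

Run:
```python
from rob import *
pick([.373,.251],.069,6,.25)
place(bay(-1),.075,BY,.25)
move_to([.40,-.20,.33],q(6));hold(.2);rep()
d=snap("wrist","w3");P=cloud(d)
for k,h in((1,.09),(0,.105),(-1,.105)):
    b=bay(k);m=(np.hypot(P[...,0]-b[0],P[...,1]-b[1])<.028)&(P[...,2]>h-.002)&(d["depth"]>0);qq=P[m];print(k,b.round(4),(qq.max(0)+qq.min(0))/2,qq[:,2].max())
f=d["frame"];hsv=cv2.cvtColor(f,cv2.COLOR_BGR2HSV)
```

```text
hover t=25.0 p [0.3734 0.2504 0.2498] F [-0.4 -0.4  0.1] gap 0.0881 j6 -1.16
down t=26.3 p [0.3736 0.2513 0.0701] F [-0.6  0.9  1.1] gap 0.0878 j6 -1.16
closed t=27.1 p [0.373 0.251 0.069] F [ 0.1  0.1 -0.3] gap 0.0404 j6 -1.16
lift t=28.2 p [0.3727 0.2508 0.2486] F [-0.4 -0.3 -1.4] gap 0.0407 j6 -1.16
over t=29.9 p [ 0.4251 -0.149   0.2501] F [ 0.   0.1 -1.7] gap 0.0405 j6 -2.09
set t=31.7 p [ 0.4248 -0.1498  0.0748] F [ 0.7 -0.2 -1.3] gap 0.0403 j6 -2.09
open t=32.6 p [ 0.4248 -0.1498  0.075 ] F [ 0.1 -0.2  0.1] gap 0.0880 j6 -2.09
 t=34.3 p [ 0.4    -0.1994  0.3279] F [-0.1 -0.2  0.2] gap 0.0878 j6 -2.22
1 [ 0.5442 -0.1372] [ 0.5446932  -0.13639498  0.09221371] 0.0963683662797159
0 [ 0.4845 -0.1435] [ 0.48620733 -0.14202485  0.10801002] 0.11299579694938805
-1 [ 0.4248 -0.1498] [ 0.42115157 -0.14855501  0.25504522] 0.40708468794053426
```

View pics/w3.png

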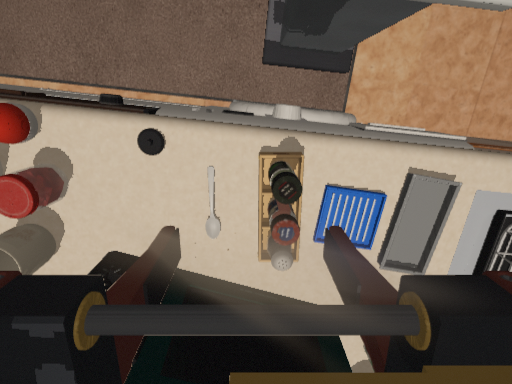

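All three jars are upright in the box: green (286,187), red (285,231), salt (282,260). The gripper body at spoon height would come within about 4 mm of the red jar. I'll centre the jaws 22 mm to the −y side, so closing slides the spoon away from the box.

Run:
```python
from rob import *
xy=[.493,-.279]
move_to([*xy,.22],q(5));move_l([*xy,.05],.15);move_l([*xy,.012],.05);hold(.2);rep("down");close();rep("closed");move_l([*xy,.06],.05);rep("lift");hold(.2)
snap("wrist","w4"); snap("scene","s4")
```

```text
down t=37.4 p [ 0.4932 -0.2792  0.0124] F [ 0.1 -0.7  0.2] gap 0.0876 j6 -2.23
closed t=38.6 p [ 0.493 -0.279  0.012] F [ 0.3  0.  -0.3] gap 0.0092 j6 -2.23
lift t=39.7 p [ 0.4928 -0.2788  0.0595] F [ 0.1 -0.2 -0.4] gap 0.0092 j6 -2.23
```

View pics/w4.png

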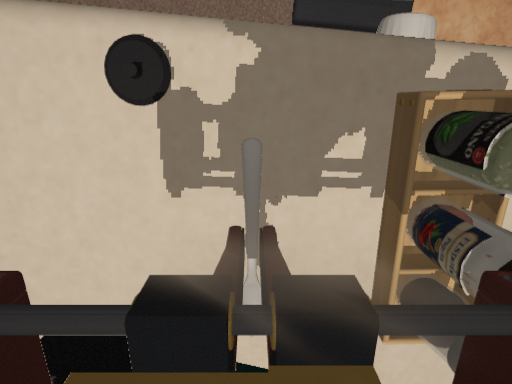

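The spoon is held between the pads, running straight along the tool axis at (252,200), gap 9 mm. The plug is at (137,70), knob up. Now to the tray, with the tips staying above the rim because the jaws open wider than the trough.

Run:
```python
from rob import *
move_l([.492,-.279,.25],.2)
place([.4935,.0985],.032,-4.5,.25);rep()
move_to([.40,.05,.33],q(0));hold(.2)
d=snap("wrist","w5")
cv2.imwrite("pics/w5c.png",cv2.resize(d["frame"][90:310,130:430],None,fx=2.2,fy=2.2,interpolation=cv2.INTER_CUBIC))
```

```text
over t=42.7 p [0.4938 0.0976 0.2499] F [-0.2 -0.4 -0.2] gap 0.0095 j6 -1.36
set t=44.9 p [0.4934 0.0985 0.0319] F [-0.9 -0.7  0.6] gap 0.0093 j6 -1.36
open t=46.1 p [0.4935 0.0985 0.032 ] F [0.3 0.5 0.7] gap 0.0881 j6 -1.36
 t=47.4 p [0.4931 0.0985 0.2486] F [-1.  -0.4  0.5] gap 0.0878 j6 -1.36
```

View pics/w5.png

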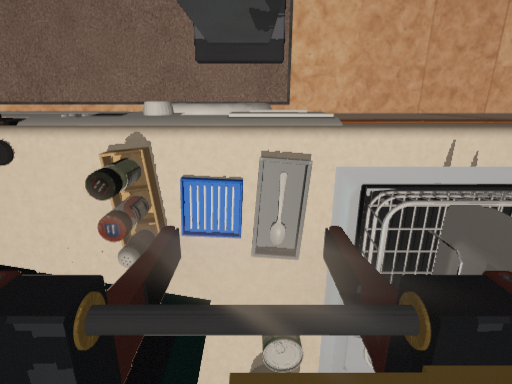

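The spoon lies flat inside the tray, from (283,175) to (278,235). Now the plug, with the knob position taken from the close w4 view.

Run:
```python
from rob import *
d=pickle.load(open("pics/w4.pkl","rb"));P=cloud(d);print("knob",plane(d,[(137,70)],.016))
f=d["frame"].astype(int);m=np.zeros(f.shape[:2],bool);m[30:110,98:178]=(f.max(2)<70)[30:110,98:178]
v,u=np.nonzero(m);w=plane(d,np.c_[u,v],.011);c=(w.min(0)+w.max(0))/2;print("disc",c,np.ptp(w,0),"cloud",P[70,137])
k=plane(d,[(137,70)],.016)[0]
xy=np.array([.3975,-.361]) if np.hypot(*(k[:2]-[.3975,-.361]))>.012 else (k[:2]+[.3975,-.361])/2
print(xy)
move_to([*xy,.2],q(6));move_l([*xy,.05],.15);move_l([*xy,.0195],.04);hold(.2);rep("down");close();rep("closed");move_l([*xy,.07],.05);hold(.2);rep("lift")
snap("wrist","w6")
```

```text
knob [[ 0.3979291  -0.35788512  0.016     ]]
disc [ 0.39803539 -0.35941343  0.011     ] [4.14200221e-02 4.13770142e-02 5.55111512e-17] cloud [ 0.3979136  -0.35798823  0.01571704]
[ 0.39771455 -0.35944256]
down t=52.0 p [ 0.3979 -0.3596  0.0199] F [-1.7 -0.1  0.3] gap 0.0881 j6 -2.47
closed t=53.3 p [ 0.3977 -0.3595  0.0195] F [ 1.  -0.4 -1.4] gap 0.0067 j6 -2.47
lift t=54.6 p [ 0.3976 -0.3593  0.0696] F [ 0.7 -0.1 -1.1] gap 0.0063 j6 -2.47
```

View pics/w6.png

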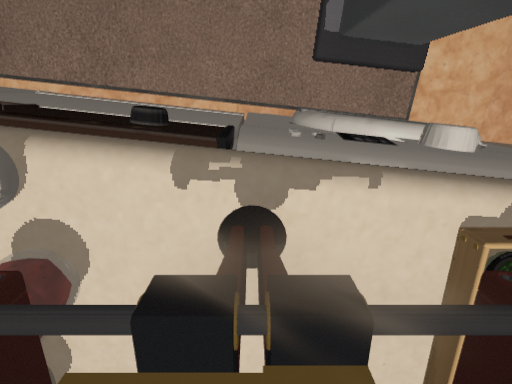

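The plug disc at (252,237) hangs between the fingers, about 68 px wide, larger than it would be on the worktop. The gap stays at 6 mm, so the knob is held. Placing it in the sink tidy.

Run:
```python
from rob import *
d=pickle.load(open("pics/w6.pkl","rb"));print("plug z",cloud(d)[215,252])
p=state()["ee_pos"];move_l([p[0],p[1],.25],.2)
place([.492,-.010],.0255,0,.25);rep()
move_to([.36,.0,.36],q(0));hold(.3);rep()
d=snap("wrist","w7");P=cloud(d)
m=(np.hypot(P[...,0]-.493,P[...,1]+.019)<.06)&(P[...,2]>.0135)&(P[...,2]<.06);q_=P[m];print("plug",len(q_),q_.min(0),q_.max(0))
snap("side","side7");s=snap("scene","s7")
cv2.imwrite("pics/s7c.png",cv2.resize(s["frame"][130:340,110:390],None,fx=2.8,fy=2.8,interpolation=cv2.INTER_CUBIC))
for n in("scene","side"):
    a=pickle.load(open(f"pics/{n}0.pkl","rb"));b=pickle.load(open("pics/%s.pkl"%("s7" if n=="scene" else "side7"),"rb"))
    for nm,(x,y,h,r) in dict(jam=(.483,-.535,.086,.045),tin=(.762,.11,.058,.045)).items():
        o=[]
        for D in(a,b):
            C=cloud(D);k=(np.hypot(C[...,0]-x,C[...,1]-y)<r+.02)&(C[...,2]>h-.006)&(C[...,2]<h+.008);o.append(C[k].mean(0).round(4))
        print(n,nm,*o)
```

```text
plug z [ 0.38051761 -0.36004972  0.05763264]
over t=57.3 p [ 0.4921 -0.011   0.2499] F [ 0.4 -0.2  0.1] gap 0.0062 j6 -1.66
set t=59.5 p [ 0.4919 -0.01    0.0253] F [0.1 0.2 0.4] gap 0.0064 j6 -1.66
open t=60.8 p [ 0.492  -0.01    0.0255] F [-0.6  0.1 -0.7] gap 0.0877 j6 -1.66
 t=62.0 p [ 0.4916 -0.01    0.2486] F [-1.  -0.2  0.4] gap 0.0878 j6 -1.66
 t=63.1 p [ 3.605e-01 -1.000e-04  3.586e-01] F [ 0.5 -0.4 -0.2] gap 0.0877 j6 -1.67
plug 134 [ 0.4424077  -0.06875006  0.013501  ] [0.54604816 0.03286698 0.02218307]
scene jam [ 0.4824 -0.5387  0.0841] [ 0.4828 -0.5382  0.0839]
scene tin [0.7492 0.1123 0.0546] [0.75   0.1119 0.054 ]
side jam [ 0.483  -0.5302  0.0836] [ 0.4839 -0.5289  0.0833]
side tin [0.7619 0.1082 0.0543] [0.761  0.1072 0.0543]
```

View pics/w7.png

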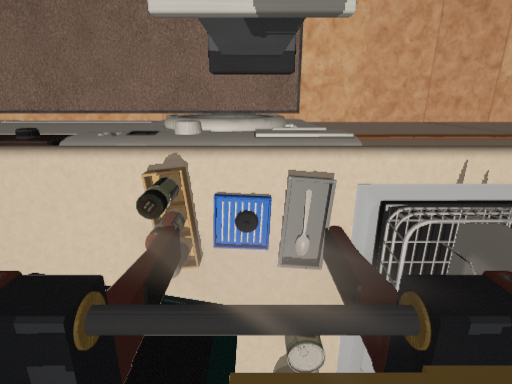

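View pics/s7c.png

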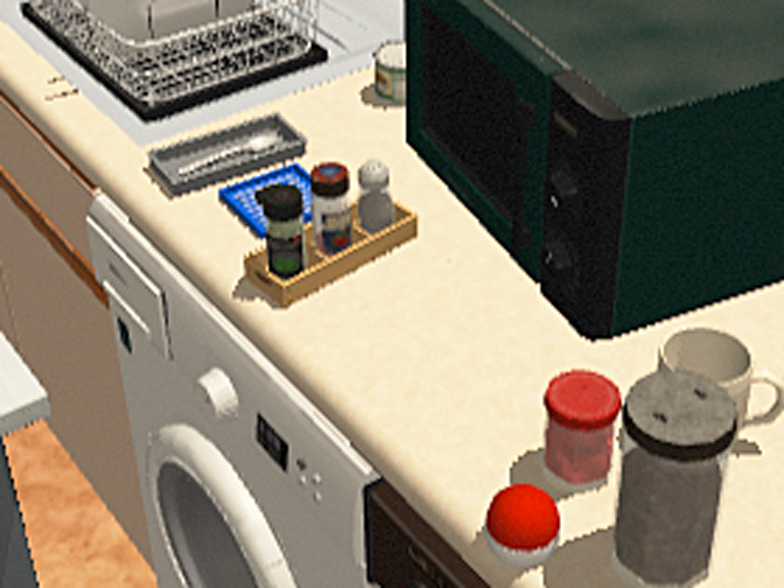

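The plug lies flat and knob up in the tidy at (246,221), and the spoon lies in the tray. Green, red and salt each stand upright in their own bay. Jam and tin read the same as before to within about 1 mm. Handing in.

```bash
python3 -c "
from bench import *
print(job_done(), state()['time'])"
```

```text
the job is handed in; nothing more can be done
the job is handed in; nothing more can be done
```

The worktop is tidied and handed in at about 63 s of robot time, with everything placed in the order you asked:
- **Jars:** the salt is in the far bay, the red spice jar in the middle and the green one in the near bay.
- **Spoon:** it lies in the cutlery tray. The jaws open wider than the tray, so I released it about 15 mm above the floor.
- **Plug:** it sits knob up in the sink tidy, gripped by its knob.

**Last checks:** the final pictures show all three jars upright in their own bays, the spoon flat inside the tray and the plug flat in the tidy. The jam jar and tin had not moved by more than about 1 mm. The wrist force stayed below 2 N at every reading I took, and the arm was clear of everything.

**Checks that disagreed or did not work:**
- **Camera offset:** the scene and side cameras differed by up to 17 mm (mostly 5–8 mm in y). I used their averages, and the wrist camera confirmed these for all but the red jar.
- **Failed depth checks:** two wrist depth checks gave nothing usable. The gripper was in the way for the green jar, and the tidy's rim got into the plug reading. I judged both of those from the pictures instead.

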